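Fit a fresh D cell in the hob's ignition pack

TASK

The hob's ignition pack needs its new battery: take the blue D cell with the copper band, put its flat end against the coil spring of the open holder and push the spring back, then gently press the nub end down until the nub has snapped in under the brass lip and the cell lies fully home. The plastic holder cracks if pushed with more than about 15 N; leave the old cell, cover, matchbox and gas lighter where they are.

Things in the scene. Friction and masses are not known exactly. Their poses are not given: they have to be found in the camera images.
- cell: New D cell, loose, lying on its side: blue can, copper-coloured band (14 mm long) at the nub end. Can 34 mm in diameter, 58.5 mm long, edges rounded 2 mm; nub 10 mm in diameter, 3 mm long; about 140 g. Origin on the axis at the middle of the 58.5 mm can; x along the cell from flat end to nub. It may have rolled: y and z mean nothing.
- cell_nub (a point): Centre of the tip of the nub, 32.25 mm from the cell's origin along +x; axes as cell.
- cell_base (a point): Centre of the flat (negative) end, 29.25 mm from the cell's origin along -x; axes as cell.
- pack: Ignition pack, fixed: off-white case 130 x 86 x 29 mm (x, y, z), terminals on its -y side, black open cell holder on top. Origin: centre of the underside; x along the holder from spring end to brass end, z up. The holder is a friction-fit insert: its floor lies anywhere from 33 to 44 mm above the origin, nothing measures it, so feel for it. Pressing does not shift it.
- seat (a point): Point on the case's top, 29 mm above the pack's origin (axes as the pack), under the middle of the holder: a cell that is home has its origin straight above, 17 mm over the holder's floor, level. Floor 41 mm wide; low V saddles (to 11 mm above it, 46 mm wide in all, 1 mm looser than the cell) at x -28 to -15 and 14 to 27 mm centre the cell; between them and beside the holder is room for fingers.
- spring_end (a point): Point 23.75 mm from seat towards -x, below the free tip of the coil spring. The tip, domed, 13 mm wide, sits 14 mm above the holder's floor and moves up to 13 mm to -x: 2.2 N at first touch, then 0.55 N more per mm, plus drag of 0.6 N per 10 mm/s; 5.5 mm back with the cell home. Black housing behind it at pack x -39 to -50 mm, 28 mm above the floor, 34 mm wide.
- contact_end (a point): Point 32.25 mm from seat towards +x, below the brass strip's face, where the home nub's tip is. Fixed brass lip, 17 mm wide, overhangs it to x 29.9 mm, underside 23.2 mm above the holder's floor, sloped lead-in on top up to 28 mm; black wall behind, x 33.5 to 39.5, to 24 mm. To pass the lip the nub must be 2.5 to 4 mm further back; let go, the spring drives it forward under the lip.
- old_cell: Spent D cell, grey with a dark band, same size, standing on its flat end. Origin in the middle of its can. Leave it alone.
- cover: Off-white plastic cover of the pack, 112 x 58 x 22 mm, lying on the worktop. Origin: centre of its underside. Leave it alone.
- matchbox: Red matchbox, 36 x 55 x 15 mm, lying flat. Origin: centre of its underside. Leave it alone.
- gas_lighter: Orange gas lighter with a steel rod, 23 x 220 x 28 mm, lying. Origin: centre of its underside. Leave it alone.

How it is judged:
By the outcome, as a careful person would: the job done as asked, in the order asked, and still so for the second after the job is handed in, with the robot touching nothing.
It also fails if it takes over 51 s, if anything falls off the work surface, if the arm or the gripper's body presses on something with over 40 N, if the wrist force passes 120 N, or if a joint passes its speed limit or range.

ROBOT

A 7-joint arm with a two-finger parallel gripper is mounted at the origin on a cart in front of the work surface, level with it; the furniture and walls round the work are solid. World frame = base frame: x ahead of the robot, y to its left, z up, the work surface at z = 0. Lengths are in m, angles in rad, forces in N, time in s.
With the tool pointing down it reaches from about 0.425 to 0.875 m from the base axis. Payload 4.7 kg.
Tool frame: the origin (TCP) lies at the very end of the fingers, on their centre line; the grasp point (between the pads) lies 19 mm behind it; z points along the fingers, y is the line along which they close (so a half turn about z gives the same grasp; the last joint's range is limited). The gripper opens to 87 mm and grips with 3 to 60 N. Pads are 19 mm wide; open, the fingers measure 117 mm over their backs; the gripper's body (75 mm by 190 mm) begins 51 mm behind the grasp point.
Start: joints at [-1.291, 0.321, -0.07, 1.45, 0.023, 1.371, -0.057], TCP at [0.171, 0.627, 0.223] pointing down, gripper open.
Joint ranges: [-2.86, 2.86], [-0.3, 2.09], [-1.38, 1.24], [0.06, 2.45], [-1.56, 4.7], [0.09, 2.05], [-2.69, 2.69]. Speed limits (rad/s): [2.57, 2.57, 3.14, 3.14, 3.14, 3.14, 3.14].

INTERFACE

Orientations are given as a rotation vector (axis times angle).
In Python, from bench import ctrl, vision gives the robot as it stands.
- The arm moves only by the tool jog_arm, never from a script. Its argument "increments" is a list of rows, each an object of numbers: "tx", "ty", "tz": the shift along the tool's x, y, z in mm; "wx", "wy", "wz": the turn, a rotation vector about the tool's x, y, z in rad; "gripper": the opening, from 0 (shut) to 1 (fully open). In form: [{"tx": .., "ty": .., "tz": .., "wx": .., "wy": .., "wz": .., "gripper": ..}, ...]. A call has exactly 5 rows; each row is the pose to reach, as a shift and turn from the pose commanded when the call began, along the tool's axes at that moment; what a row does not reach only later rows make up. A row lasts 1/12 s, in which the tool goes at most 41.7 mm and 7.16 degrees, less where a joint would pass 70% of its speed; a pose out of reach is approached as far as the arm can. A call with a gripper value outside its range is refused whole. The fingers move at their own pace and stop on an object; "grip_force" is the grip in N (left out, the last holds). Time passes only in rows, so rows that repeat a pose let the fingers close, or fill a call up. It gives the time, the measured TCP pose, the force, the opening and the grip force at its end, in the units of the state.
- ctrl.get_state(): the state, without advancing time (a new reading comes with each control period).
- vision.get_image(name): name is "side" or "top"; returns a dict with "color" (384x512x3 uint8, blue, green, red), "fx", "fy", "cx", "cy" (pixels), "extrinsics" (4x4, takes a point from world to camera coordinates). Camera axes: x right, y down, z forward; pixel columns grow to the right and rows downward; lengths in m; the calibration is good to about 2 mm. A picture is of the moment at which its call begins. There is no depth.
- ctrl.close_job(): hands the job in; it is judged then, once.
Trained networks look in the newest picture that a camera, given by its name, has taken for a name from the list of things; names that differ only in an ending like _2 or _b are one class to them, and where a whole thing is asked for, a point or a joint stands for the part that bears it (a point fixed in the world has none). Each returns a list of dicts, best first, with "conf" (0 to 1); they miss things now and then, are a little off and sometimes report something else, mostly with a low value. They report only what shows in the picture. A call takes as long as a camera call.
- vision.spot_in(camera, thing): "bbox" ([left, top, right, bottom] in pixels, round what is visible of it).
The state is a dict: "time": time; "joint_positions": joint angles; "qd": joint speeds; "joint_torque": joint torques, N m; "position": TCP position; "tool_rot": TCP orientation; "ft_force": force on the tool from outside, world axes, zero at the start; "torque": the same for the moment, N m; "grip_width": opening from 0.0 (shut) to 1.0 (fully open); "grip_force": force on a finger pad.
Only numpy, scipy, OpenCV 4.12 (cv2) and the standard library are available. Lean on these libraries where they do the work, as an engineer would, in place of code of your own. Each camera call takes 0.05 s, during which the arm holds its last target. There are 200 camera calls.

## Working session

There is one attempt and no reset: what is moved stays moved. The work goes in short steps, Python scripts to look and compute and a tool call to move; the robot and the scene stay as the last step left them, time stands still between calls to the robot, and variables do not carry over. Pictures are saved under pics/ and viewed, at most 10 in all, crops included, and the job is handed in when it is done.

Besides the shell and the picture viewer there is one more tool, called after "Request:" as name(argument=value, ...) on one line, values as JSON. jog_arm: Moves the arm, as the interface text tells. Its arguments: {"type":"object","properties":{"increments":{"type":"array"},"grip_force":{"type":"number"}},"required":["increments"]}

```bash
ls; mkdir -p pics; python3 - <<'E'
from bench import ctrl, vision
import cv2,numpy as np
for n in("side","top"):
    im=vision.get_image(n); cv2.imwrite(f"pics/{n}0.png",im["color"])
    print(n,im["fx"],im["fy"],im["cx"],im["cy"]);print(np.round(im["extrinsics"],4).tolist())
    for t in("cell","pack","old_cell","cover","seat","cell_nub"):
        print(t,[(np.round(d["bbox"]).tolist(),round(d["conf"],2)) for d in vision.spot_in(n,t)[:3]])
s=ctrl.get_state();print(s)
E
```

```text
pics
side 411.73702304980424 411.73702304980424 252.28609836238127 189.18359254274066
[[-0.9983, 0.0552, -0.0176, 0.5678], [0.0422, 0.4826, -0.8748, -0.0038], [-0.0398, -0.8741, -0.4841, 1.0743], [0.0, 0.0, 0.0, 1.0]]
cell [([268.0, 186.0, 317.0, 236.0], 0.45)]
pack [([265.0, 186.0, 316.0, 238.0], 0.88)]
old_cell [([192.0, 190.0, 217.0, 239.0], 0.55), ([209.0, 150.0, 221.0, 175.0], 0.47)]
cover [([324.0, 241.0, 365.0, 287.0], 0.77)]
seat [([268.0, 187.0, 314.0, 240.0], 0.61)]
cell_nub [([245.0, 160.0, 266.0, 174.0], 0.48), ([267.0, 189.0, 313.0, 238.0], 0.27)]
top 365.45644217442464 365.45644217442464 256.2559160242699 190.305133543377
[[0.0273, -0.9996, 0.0066, -0.002], [-0.9966, -0.0277, -0.0772, 0.5549], [0.0773, -0.0045, -0.997, 1.0283], [0.0, 0.0, 0.0, 1.0]]
cell [([304.0, 183.0, 325.0, 206.0], 0.75)]
pack [([199.0, 196.0, 245.0, 230.0], 0.58)]
old_cell [([313.0, 146.0, 328.0, 163.0], 0.69), ([199.0, 193.0, 244.0, 231.0], 0.3)]
cover [([141.0, 229.0, 182.0, 253.0], 0.63)]
seat [([199.0, 196.0, 243.0, 231.0], 0.85)]
cell_nub [([308.0, 184.0, 324.0, 209.0], 0.76), ([197.0, 196.0, 245.0, 232.0], 0.31)]
{'time': 0.7, 'joint_positions': array([-1.29093038,  0.32097729, -0.07009904,  1.45046024,  0.0226105 ,
        1.37079761, -0.05688238]), 'qd': array([ 0.00136632,  0.00079602,  0.00029846, -0.00175775,  0.0012403 ,
        0.00075847,  0.00133907]), 'joint_torque': array([-3.69492382e-04, -4.90945959e+01, -4.03364422e-01, -3.12703407e+01,
       -6.38150470e-02,  3.35444603e-02,  1.60722243e-05]), 'position': array([0.17075983, 0.62721073, 0.22262128]), 'tool_rot': array([4.16169697e-01, 3.11383334e+00, 2.15820436e-04]), 'ft_force': array([ 0.21699557, -0.70840708, -0.21114849]), 'torque': array([0.00145427, 0.01958786, 0.04850209]), 'grip_force': 0.0, 'grip_width': 0.9997273532549066}
```

```bash
python3 - <<'E'
import cv2,numpy as np
a=cv2.imread("pics/side0.png")[130:300,170:390]; b=cv2.imread("pics/top0.png")[125:265,130:345]
a=cv2.resize(a,None,fx=3.5,fy=3.5,interpolation=cv2.INTER_CUBIC);b=cv2.resize(b,None,fx=3.6,fy=3.6,interpolation=cv2.INTER_CUBIC)
cv2.imwrite("pics/a.png",a);cv2.imwrite("pics/b.png",b)
E
```

```text
(no output)
```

View pics/a.png

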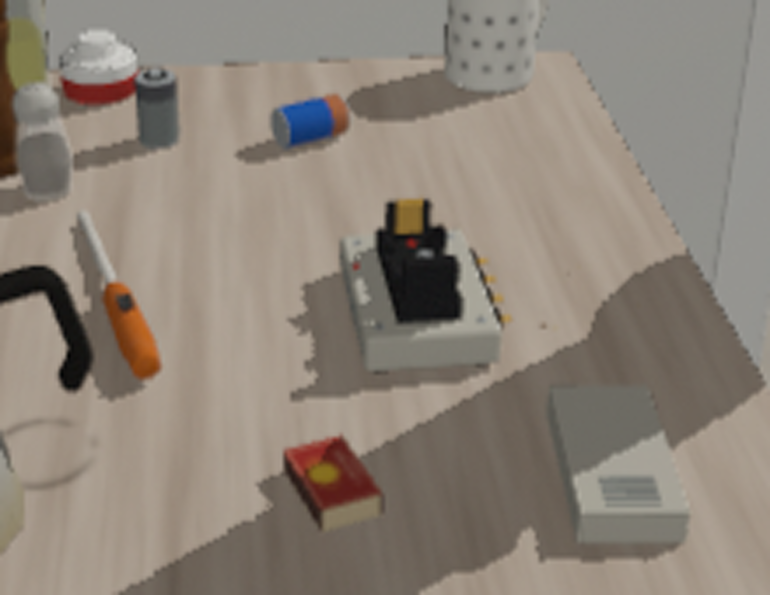

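View pics/b.png

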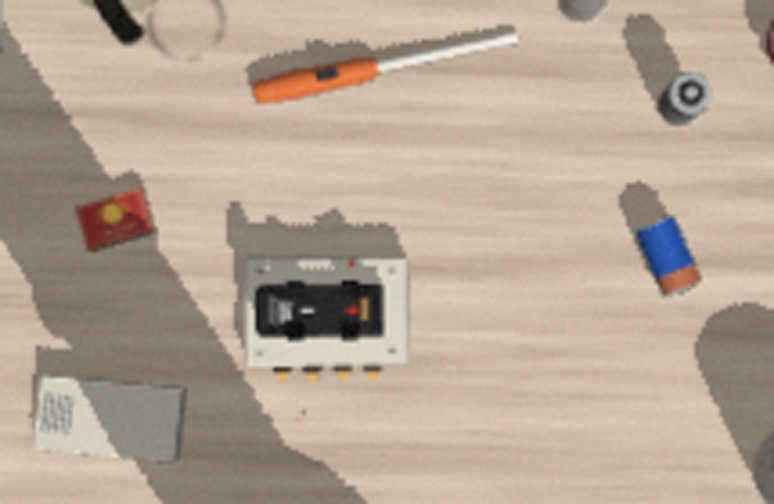

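Side crop: blue cell at ~(310,120), nub end pointing right and away; the pack is at (420,290), with the brass end at the far side. Top crop: cell at (667,255) with the copper end lower right; pack case from (247,258) to (408,367), with the spring to the left and the brass to the right.

```bash
cat > h.py <<'E'
import numpy as np, cv2
from scipy.spatial.transform import Rotation as R
def ray(im,u,v,z):
    T=im["extrinsics"];Rm=T[:3,:3];c=-Rm.T@T[:3,3]
    d=Rm.T@np.array([(u-im["cx"])/im["fx"],(v-im["cy"])/im["fy"],1]);return c+d*(z-c[2])/d[2]
def proj(im,p):
    q=im["extrinsics"][:3,:3]@np.asarray(p)+im["extrinsics"][:3,3];return np.array([im["fx"]*q[0]/q[2]+im["cx"],im["fy"]*q[1]/q[2]+im["cy"]])
def cellmask(im,roi):
    h=cv2.cvtColor(im["color"],cv2.COLOR_BGR2HSV).astype(int);H,S,V=h[...,0],h[...,1],h[...,2]
    l,t,r,b=roi;k=np.zeros(H.shape,bool);k[t:b,l:r]=1
    return k&(H>100)&(H<130)&(S>120), k&((H<13)|(H>172))&(S>100)
E
python3 - <<'E'
from h import *
from bench import vision
im=vision.get_image("top");s=vision.get_image("side")
print("cam",ray(im,0,0,9)*0, [(-i["extrinsics"][:3,:3].T@i["extrinsics"][:3,3]).round(3) for i in(im,s)])
b,c=cellmask(im,(296,176,335,215))
for n,m in(("blue",b),("cop",c),("both",b|c)):
    v,u=np.nonzero(m);r=cv2.minAreaRect(np.c_[u,v].astype(np.float32));print(n,len(u),u.mean().round(2),v.mean().round(2),r,ray(im,u.mean(),v.mean(),.025).round(4))
b2,c2=cellmask(s,(240,150,275,180))
for n,m in(("blue",b2),("cop",c2)):
    v,u=np.nonzero(m);print("side",n,len(u),u.mean().round(2),v.mean().round(2),ray(s,u.mean(),v.mean(),.02).round(4))
g=im["color"][190:236,190:252].astype(int)
w=(g.min(2)>150)&(g.max(2)-g.min(2)<30)
k,l,st,ce=cv2.connectedComponentsWithStats(w.astype(np.uint8));i=1+st[1:,4].argmax();v,u=np.nonzero(l==i)
r=cv2.minAreaRect(np.c_[u+190,v+190].astype(np.float32));print(r)
print([ray(im,*p,.029).round(4).tolist() for p in cv2.boxPoints(r)],ray(im,*r[0],.029).round(4))
dk=g.max(2)<60;dk[:8]=0;v,u=np.nonzero(dk);r=cv2.minAreaRect(np.c_[u+190,v+190].astype(np.float32));print("black",r)
f=s["color"].copy();cv2.imwrite("pics/side_full.png",np.hstack([f[:,:],im["color"]])[:, :][::1,::1] if 0 else cv2.resize(np.hstack([f,im["color"]]),(800,300),interpolation=cv2.INTER_AREA))
E
```

```text
cam [-0. -0.  0.] [array([0.474, 0.018, 1.068]), array([0.61 , 0.91 , 0.527])]
blue 149 313.94 193.31 ((313.92242431640625, 193.31895446777344), (13.393258094787598, 10.898435592651367), 66.80140686035156) [ 0.5505 -0.1521  0.025 ]
cop 47 318.06 202.23 ((317.9499816894531, 202.35000610351562), (4.427187919616699, 10.435516357421875), 71.56504821777344) [ 0.5252 -0.1643  0.025 ]
both 196 314.93 195.45 ((315.0086364746094, 195.8534698486328), (18.90812873840332, 10.898435592651367), 66.80140686035156) [ 0.5444 -0.155   0.025 ]
side blue 130 257.88 164.41 [ 0.5441 -0.1499  0.02  ]
side cop 42 266.48 162.07 [ 0.5184 -0.1632  0.02  ]
((220.5, 211.5), (29.0, 45.0), 90.0)
[[0.5305, 0.1784, 0.029], [0.534, 0.0505, 0.029], [0.4519, 0.048, 0.029], [0.4484, 0.1752, 0.029]] [0.4911 0.113  0.029 ]
black ((218.0, 210.5), (15.0, 34.0), 90.0)
```

View pics/side_full.png

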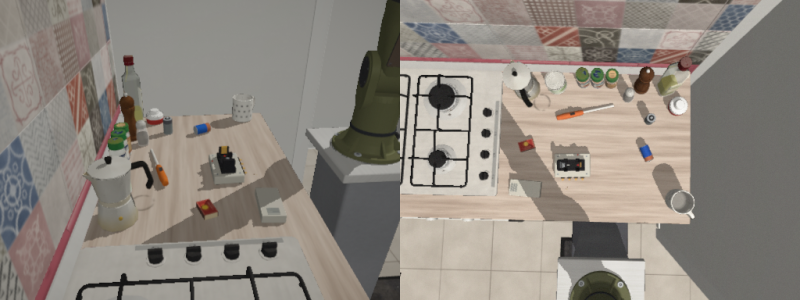

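The wide view shows the hob at left, with nothing tall along the route at z ≈ 0.22. I'll go above the cell.

Request:
jog_arm(increments=[{"tx":-28,"ty":-27,"wz":0.097,"gripper":1},{"tx":-56,"ty":-54,"wz":0.194,"gripper":1},{"tx":-84,"ty":-81,"wz":0.291,"gripper":1},{"tx":-112,"ty":-108,"wz":0.388,"gripper":1},{"tx":-139,"ty":-135,"wz":0.485,"gripper":1}])

```text
validation failed for argument at $.in...
```

Request:
jog_arm(increments=[{"tx":-40,"ty":-4,"wz":0.097,"gripper":1},{"tx":-79,"ty":-8,"wz":0.194,"gripper":1},{"tx":-118,"ty":-12,"wz":0.291,"gripper":1},{"tx":-158,"ty":-16,"wz":0.388,"gripper":1},{"tx":-197,"ty":-21,"wz":0.485,"gripper":1}])

```text
validation failed for argument at $.in...
```

Request:
jog_arm(increments=[{"tx":-39,"ty":1,"wz":0.097,"gripper":1},{"tx":-78,"ty":3,"wz":0.194,"gripper":1},{"tx":-116,"ty":4,"wz":0.291,"gripper":1},{"tx":-155,"ty":6,"wz":0.388,"gripper":1},{"tx":-193,"ty":7,"wz":0.485,"gripper":1}])

```text
validation failed for argument at $.in...
```

Request:
jog_arm(increments=[{"tx":-34,"ty":15,"wz":0.097,"gripper":1},{"tx":-68,"ty":30,"wz":0.194,"gripper":1},{"tx":-102,"ty":45,"wz":0.291,"gripper":1},{"tx":-136,"ty":60,"wz":0.388,"gripper":1},{"tx":-170,"ty":76,"wz":0.485,"gripper":1}])

```text
validation failed for argument at $.in...
```

Request:
jog_arm(increments=[{"tx":-14,"ty":16,"tz":20,"wz":0.098,"gripper":1},{"tx":-29,"ty":33,"tz":40,"wz":0.196,"gripper":1},{"tx":-43,"ty":49,"tz":60,"wz":0.294,"gripper":1},{"tx":-58,"ty":66,"tz":80,"wz":0.392,"gripper":1},{"tx":-72,"ty":82,"tz":100,"wz":0.49,"gripper":1}])

```text
validation failed for argument at $.in...
```

Request:
jog_arm(increments=[{"tx":-28,"ty":-27,"tz":0,"wx":0,"wy":0,"wz":0.097,"gripper":1},{"tx":-56,"ty":-54,"tz":0,"wx":0,"wy":0,"wz":0.194,"gripper":1},{"tx":-84,"ty":-81,"tz":0,"wx":0,"wy":0,"wz":0.291,"gripper":1},{"tx":-112,"ty":-108,"tz":0,"wx":0,"wy":0,"wz":0.388,"gripper":1},{"tx":-139,"ty":-135,"tz":0,"wx":0,"wy":0,"wz":0.485,"gripper":1}])

```text
time: 1.22
position: [0.2703, 0.4587, 0.2227]
tool_rot: [1.159, 2.92, 0.001]
ft_force: [0.0, 1.4, -0.0]
grip_width: 1.003
grip_force: 0.0
```

Request:
jog_arm(increments=[{"tx":-40,"ty":-4,"tz":0,"wx":0,"wy":0,"wz":0.097,"gripper":1},{"tx":-79,"ty":-8,"tz":0,"wx":0,"wy":0,"wz":0.194,"gripper":1},{"tx":-118,"ty":-12,"tz":0,"wx":0,"wy":0,"wz":0.291,"gripper":1},{"tx":-158,"ty":-16,"tz":0,"wx":0,"wy":0,"wz":0.388,"gripper":1},{"tx":-197,"ty":-21,"tz":0,"wx":0,"wy":0,"wz":0.485,"gripper":1}])

```text
time: 1.63
position: [0.4003, 0.309, 0.223]
tool_rot: [1.826, 2.556, 0.002]
ft_force: [0.5, -0.0, -0.4]
grip_width: 0.996
grip_force: 0.0
```

Request:
jog_arm(increments=[{"tx":-39,"ty":1,"tz":0,"wx":0,"wy":0,"wz":0.097,"gripper":1},{"tx":-78,"ty":3,"tz":0,"wx":0,"wy":0,"wz":0.194,"gripper":1},{"tx":-116,"ty":4,"tz":0,"wx":0,"wy":0,"wz":0.291,"gripper":1},{"tx":-155,"ty":6,"tz":0,"wx":0,"wy":0,"wz":0.388,"gripper":1},{"tx":-193,"ty":7,"tz":0,"wx":0,"wy":0,"wz":0.485,"gripper":1}])

```text
time: 2.05
position: [0.4697, 0.1288, 0.223]
tool_rot: [-2.387, -2.043, -0.002]
ft_force: [-0.7, -0.0, 0.0]
grip_width: 1.0
grip_force: 0.0
```

Request:
jog_arm(increments=[{"tx":-34,"ty":15,"tz":0,"wx":0,"wy":0,"wz":0.097,"gripper":1},{"tx":-68,"ty":30,"tz":0,"wx":0,"wy":0,"wz":0.194,"gripper":1},{"tx":-102,"ty":45,"tz":0,"wx":0,"wy":0,"wz":0.291,"gripper":1},{"tx":-136,"ty":60,"tz":0,"wx":0,"wy":0,"wz":0.388,"gripper":1},{"tx":-170,"ty":76,"tz":0,"wx":0,"wy":0,"wz":0.485,"gripper":1}])

```text
time: 2.47
position: [0.5191, -0.0505, 0.223]
tool_rot: [-2.807, -1.41, -0.002]
ft_force: [0.7, 0.9, 0.6]
grip_width: 0.997
grip_force: 0.0
```

Request:
jog_arm(increments=[{"tx":-14,"ty":16,"tz":20,"wx":0,"wy":0,"wz":0.098,"gripper":1},{"tx":-29,"ty":33,"tz":40,"wx":0,"wy":0,"wz":0.196,"gripper":1},{"tx":-43,"ty":49,"tz":60,"wx":0,"wy":0,"wz":0.294,"gripper":1},{"tx":-58,"ty":66,"tz":80,"wx":0,"wy":0,"wz":0.392,"gripper":1},{"tx":-72,"ty":82,"tz":100,"wx":0,"wy":0,"wz":0.49,"gripper":1}])

```text
time: 2.88
position: [0.5426, -0.1566, 0.122]
tool_rot: [3.065, 0.687, 0.002]
ft_force: [0.4, 0.4, 0.8]
grip_width: 0.998
grip_force: 0.0
```

Request:
jog_arm(increments=[{"tx":0,"ty":0,"tz":35,"wx":0,"wy":0,"wz":0,"gripper":1},{"tx":0,"ty":0,"tz":70,"wx":0,"wy":0,"wz":0,"gripper":1},{"tx":0,"ty":0,"tz":98,"wx":0,"wy":0,"wz":0,"gripper":1},{"tx":0,"ty":0,"tz":112,"wx":0,"wy":0,"wz":0,"gripper":1},{"tx":0,"ty":0,"tz":118,"wx":0,"wy":0,"wz":0,"gripper":1}])

```text
time: 3.3
position: [0.5406, -0.1549, 0.0023]
tool_rot: [-3.063, -0.694, 0.006]
ft_force: [-0.0, -0.4, -0.2]
grip_width: 1.002
grip_force: 0.0
```

Request:
jog_arm(increments=[{"tx":0,"ty":0,"tz":0,"wx":0,"wy":0,"wz":0,"gripper":0.6},{"tx":0,"ty":0,"tz":0,"wx":0,"wy":0,"wz":0,"gripper":0.5},{"tx":0,"ty":0,"tz":0,"wx":0,"wy":0,"wz":0,"gripper":0.4},{"tx":0,"ty":0,"tz":0,"wx":0,"wy":0,"wz":0,"gripper":0.2},{"tx":0,"ty":0,"tz":0,"wx":0,"wy":0,"wz":0,"gripper":0}], grip_force=30)

```text
time: 3.72
position: [0.5434, -0.1554, 0.0059]
tool_rot: [3.063, 0.695, 0.004]
ft_force: [-0.5, 0.2, 1.6]
grip_width: 0.707
grip_force: 0.0
```

```bash
python3 - <<'E'
from h import *
from bench import vision,ctrl
s=ctrl.get_state();print(s["position"],s["tool_rot"],s["grip_width"],s["grip_force"])
im=vision.get_image("side");cv2.imwrite("pics/g1.png",cv2.resize(im["color"][100:220,190:330],None,fx=4,fy=4,interpolation=2))
E
```

```text
[ 0.5433965  -0.15538666  0.00593783] [3.06334134 0.69480442 0.00407886] 0.7068732103015556 0.0
```

View pics/g1.png

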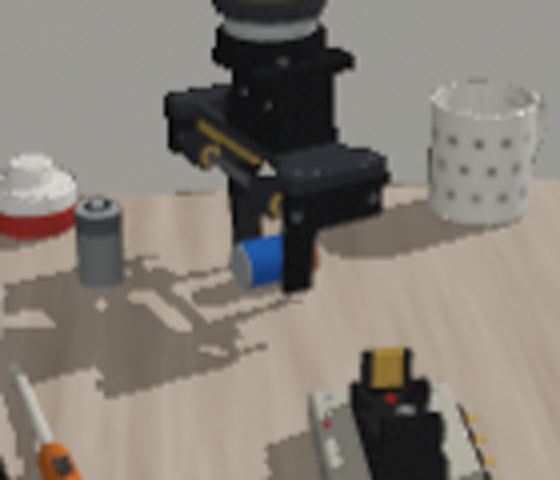

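The picture shows the fingers astride the cell, with the near finger at (300,250), at mid-cell. I'll keep closing.

Request:
jog_arm(increments=[{"tx":0,"ty":0,"tz":1,"wx":0,"wy":0,"wz":0,"gripper":0},{"tx":0,"ty":0,"tz":1,"wx":0,"wy":0,"wz":0,"gripper":0},{"tx":0,"ty":0,"tz":1,"wx":0,"wy":0,"wz":0,"gripper":0},{"tx":0,"ty":0,"tz":1,"wx":0,"wy":0,"wz":0,"gripper":0},{"tx":0,"ty":0,"tz":1,"wx":0,"wy":0,"wz":0,"gripper":0}])

```text
time: 4.18
position: [0.5422, -0.1553, 0.0036]
tool_rot: [-3.064, -0.695, 0.0]
ft_force: [-0.4, 0.4, -0.0]
grip_width: 0.383
grip_force: 29.9
```

Request:
jog_arm(increments=[{"tx":0,"ty":0,"tz":0,"wx":0,"wy":0,"wz":0,"gripper":0},{"tx":0,"ty":0,"tz":0,"wx":0,"wy":0,"wz":0,"gripper":0},{"tx":0,"ty":0,"tz":0,"wx":0,"wy":0,"wz":0,"gripper":0},{"tx":0,"ty":0,"tz":0,"wx":0,"wy":0,"wz":0,"gripper":0},{"tx":0,"ty":0,"tz":0,"wx":0,"wy":0,"wz":0,"gripper":0}])

```text
time: 4.6
position: [0.5423, -0.1553, 0.0036]
tool_rot: [-3.064, -0.694, -0.0]
ft_force: [-1.1, 1.0, 1.3]
grip_width: 0.381
grip_force: 29.9
```

Request:
jog_arm(increments=[{"tx":0,"ty":0,"tz":-15,"wx":0,"wy":0,"wz":0,"gripper":0},{"tx":0,"ty":0,"tz":-40,"wx":0,"wy":0,"wz":0,"gripper":0},{"tx":0,"ty":0,"tz":-75,"wx":0,"wy":0,"wz":0,"gripper":0},{"tx":0,"ty":0,"tz":-105,"wx":0,"wy":0,"wz":0,"gripper":0},{"tx":0,"ty":0,"tz":-117,"wx":0,"wy":0,"wz":0,"gripper":0}])

```text
time: 5.02
position: [0.5444, -0.1563, 0.1244]
tool_rot: [3.062, 0.693, 0.009]
ft_force: [0.8, -0.1, -1.4]
grip_width: 0.382
grip_force: 29.9
```

```bash
cat > pk.py <<'E'
from h import *
from bench import vision,ctrl
from scipy.optimize import least_squares
im=vision.get_image("top");s=vision.get_image("side")
g=cv2.cvtColor(im["color"],cv2.COLOR_BGR2GRAY).astype(float)
# subpixel edges of the case: strongest gradient near the nominal rectangle
def edge(prof,lo):
    d=np.abs(np.diff(prof));k=d.argmax();a=d[max(k-1,0):k+2];x=np.arange(max(k-1,0),max(k-1,0)+len(a));return lo+.5+(a*x).sum()/a.sum()
E=[]
for v in range(200,224): E+= [("L",edge(g[v,193:203],193),v),("R",edge(g[v,238:249],238),v)]
for u in range(203,240): E+= [("T",u,edge(g[191:202,u],191)),("B",u,edge(g[222:232,u],222))]
def res(p):
    x,y,a=p;r=[]
    ca,sa=np.cos(a),np.sin(a)
    for k,u,v in E:
        q=ray(im,u,v,.029);dx,dy=q[0]-x,q[1]-y;px,py=ca*dx+sa*dy,-sa*dx+ca*dy
        r.append({"L":px+.065,"R":px-.065,"T":py-.043,"B":py+.043}[k]*1000)
    return r
o=least_squares(res,[.491,.113,-np.pi/2],loss="soft_l1",f_scale=.7);r=np.abs(res(o.x))
print("pack",o.x[:2].round(4),np.degrees(o.x[2]).round(2),"med res mm",np.median(r).round(2),{k:np.median([q for q,e in zip(res(o.x),E) if e[0]==k]).round(2) for k in"LRTB"})
E
cat > cl.py <<'E'
from pk import *
st=ctrl.get_state();Rt=R.from_rotvec(st["tool_rot"]).as_matrix();p=st["position"];print(p,st["ft_force"])
print(Rt.round(3).tolist())
c=p-Rt[:,2]*.0134
m=cellmask(s,(0,0,512,384))
n=proj(s,c);print("expected cell px",n,proj(im,c))
for nm,k in zip(("blue","cop"),m):
    kk=np.zeros_like(k);a,b=int(n[0]),int(n[1]);kk[b-25:b+25,a-30:a+30]=k[b-25:b+25,a-30:a+30]
    v,u=np.nonzero(kk);print(nm,len(u),u.min() if len(u) else 0,u.max() if len(u) else 0,u.mean(),v.mean())
for sh in(-.02925,0,.01525,.02925): print(sh,proj(s,c-Rt[:,0]*sh).round(1))
cv2.imwrite("pics/c.png",cv2.resize(s["color"][max(0,b-45):b+45,a-55:a+55],None,fx=5,fy=5,interpolation=2))
E
python3 cl.py
```

```text
pack [0.4908 0.1127] -88.36 med res mm 1.42 {'L': np.float64(7.68), 'R': np.float64(-2.3), 'T': np.float64(-0.32), 'B': np.float64(0.63)}
[ 0.54400299 -0.15572881  0.12263148] [ 0.56594367 -0.38557454 -1.24722201]
[[0.902, 0.431, 0.005], [0.431, -0.902, 0.0], [0.005, 0.002, -1.0]]
expected cell px [257.33805616 125.02754452] [322.4273561  192.89413019]
blue 86 249 256 253.13953488372093 123.29069767441861
cop 39 264 268 265.79487179487177 122.82051282051282
-0.02925 [247.9 127. ]
0 [257.3 125. ]
0.01525 [262.2 124. ]
0.02925 [266.6 123.1]
```

View pics/c.png

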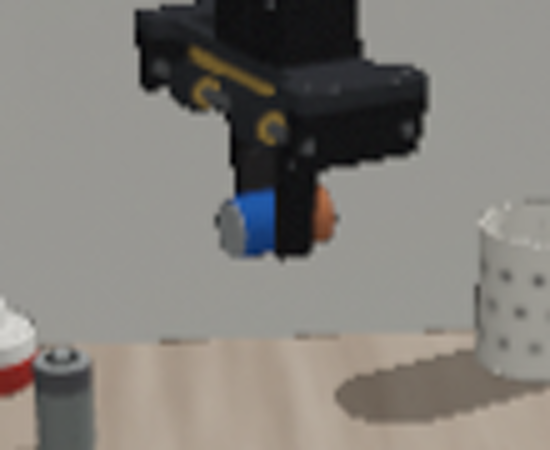

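The cell is held level, the base disc at crop (232,228) and the nub tip at (336,217): within ~2 mm of the predicted place. Next I plan the transfer to a 35° nub-up pose above the holder.

```bash
cat > plan.py <<'E'
from h import *
O=np.array([.491,.1135]);H=np.radians(-88.4)
X=np.array([np.cos(H),np.sin(H),0]);Y=np.array([-np.sin(H),np.cos(H),0]);Z=np.array([0,0,1.])
A=.0134;D=.001   # cell axis above TCP, cell centre offset to nub from TCP
def pose(xb,hb,th,f,cell=False,y=0.):
    """flat end's bottom edge at pack x=xb, hb above floor (mm), floor f mm above origin, tilt th deg -> TCP pose"""
    t=np.radians(th);u=np.cos(t)*X+np.sin(t)*Z;w=-np.sin(t)*X+np.cos(t)*Z
    c=np.r_[O,0]+X*xb/1e3+Z*(f+hb)/1e3+Y*y/1e3+u*.02925+w*.017
    Rm=np.c_[-u,np.cross(-w,-u),-w]
    return c-w*A-u*D,Rm
def inc(p0,R0,p1,R1):
    d=R0.T@(p1-p0)*1e3;r=R.from_matrix(R0.T@R1).as_rotvec();return d.round(1),r.round(3)
def where(p,Rm):
    """inverse: tilt, xb, hb above pack origin, y"""
    u=-Rm[:,0];w=-Rm[:,2];c=p+w*A+u*D;b=c-u*.02925-w*.017-np.r_[O,0]
    n=proj_=c+u*.03225-np.r_[O,0]
    return dict(tilt=np.degrees(np.arcsin(u[2])).round(2),xb=(b@X*1e3).round(2),zb=(b[2]*1e3).round(2),y=(c-np.r_[O,0])@Y*1e3,nub=((n@X*1e3).round(2),(n[2]*1e3).round(2)),roll=np.degrees(np.arcsin(Rm[2,1])).round(2),yaw=np.degrees(np.arctan2(u@Y,u@X)).round(2),cell=((c-np.r_[O,0])@X*1e3).round(2),cz=(c[2]*1e3).round(2))
E
python3 - <<'E'
from plan import *
from bench import ctrl
s=ctrl.get_state();p=s["position"];Rm=R.from_rotvec(s["tool_rot"]).as_matrix()
p1,R1=pose(-15,95,0,29)
Rl=R.from_matrix(R1);Rm0=R.from_matrix(Rm)
rv=(Rm0.inv()*Rl).as_rotvec()
rm=Rm0*R.from_rotvec(rv/2)
print("c1",inc(p,Rm,(p+p1)/2,rm.as_matrix()))
print("c2",inc((p+p1)/2,rm.as_matrix(),p1,R1),p1)
p2,R2=pose(-11,16,35,44);print("c3",inc(p1,R1,p2,R2),p2,np.linalg.norm(p2-p1))
E
```

```text
c1 (array([  31.5, -126.8,   -2.6]), array([ 0.002, -0.001, -0.576]))
c2 (array([ 95.5, -89.2,  -2.5]), array([ 0.002, -0.001, -0.576])) [0.49136996 0.10025517 0.1276    ]
c3 (array([ 3.2,  0. , 48.4]), array([-0.   , -0.611, -0.   ])) [0.49128134 0.10342776 0.07915248] 0.04855136689229167
```

Request:
jog_arm(increments=[{"tx":6,"ty":-25,"tz":-1,"wx":0,"wy":0,"wz":-0.115,"gripper":0},{"tx":12,"ty":-51,"tz":-1,"wx":0,"wy":0,"wz":-0.23,"gripper":0},{"tx":19,"ty":-76,"tz":-2,"wx":0,"wy":0,"wz":-0.345,"gripper":0},{"tx":25,"ty":-101,"tz":-2,"wx":0,"wy":0,"wz":-0.46,"gripper":0},{"tx":31.5,"ty":-127,"tz":-3,"wx":0,"wy":0,"wz":-0.576,"gripper":0}])

```text
time: 5.53
position: [0.5138, -0.026, 0.121]
tool_rot: [-2.735, -1.543, 0.006]
ft_force: [0.8, -0.0, -1.1]
grip_width: 0.382
grip_force: 29.9
```

Request:
jog_arm(increments=[{"tx":20,"ty":-19,"tz":-1,"wx":0,"wy":0,"wz":-0.115,"gripper":0},{"tx":42,"ty":-39,"tz":-1,"wx":0,"wy":0,"wz":-0.23,"gripper":0},{"tx":64,"ty":-60,"tz":-2,"wx":0,"wy":0,"wz":-0.345,"gripper":0},{"tx":83,"ty":-78,"tz":-2,"wx":0,"wy":0,"wz":-0.46,"gripper":0},{"tx":95.5,"ty":-89,"tz":-2.5,"wx":0,"wy":0,"wz":-0.576,"gripper":0}])

```text
time: 5.95
position: [0.4871, 0.104, 0.1235]
tool_rot: [-2.178, -2.259, 0.005]
ft_force: [-0.6, -0.3, -1.8]
grip_width: 0.379
grip_force: 29.9
```

Request:
jog_arm(increments=[{"tx":0,"ty":0,"tz":0,"wx":0,"wy":-0.12,"wz":0,"gripper":0},{"tx":0,"ty":0,"tz":5,"wx":0,"wy":-0.24,"wz":0,"gripper":0},{"tx":1,"ty":0,"tz":10,"wx":0,"wy":-0.36,"wz":0,"gripper":0},{"tx":2,"ty":0,"tz":15,"wx":0,"wy":-0.48,"wz":0,"gripper":0},{"tx":3,"ty":0,"tz":20,"wx":0,"wy":-0.6,"wz":0,"gripper":0}])

```text
time: 6.37
position: [0.489, 0.1043, 0.1045]
tool_rot: [1.846, 1.9, -0.577]
ft_force: [0.3, -0.5, -1.3]
grip_width: 0.381
grip_force: 29.9
```

```bash
cat > now.py <<'E'
from plan import *
from bench import ctrl,vision
import sys
s=ctrl.get_state();p=s["position"];Rm=R.from_rotvec(s["tool_rot"]).as_matrix()
print(p.round(4),s["time"],s["ft_force"].round(2),"pack axes F",(s["ft_force"]@X).round(2),(s["ft_force"]@Y).round(2),s["ft_force"][2].round(2),where(p,Rm))
E
python3 now.py; python3 - <<'E'
from plan import *
from bench import ctrl,vision
s=vision.get_image("side");t=vision.get_image("top")
p2,R2=pose(-11,16,35,44);st=ctrl.get_state();print(inc(st["position"],R.from_rotvec(st["tool_rot"]).as_matrix(),p2,R2))
a=cv2.resize(s["color"][130:250,230:350],(480,480),interpolation=2);b=cv2.resize(t["color"][160:250,175:265],(480,480),interpolation=2)
cv2.imwrite("pics/d.png",cv2.resize(np.hstack([a,b]),(800,400)))
st=ctrl.get_state();p=st["position"];Rm=R.from_rotvec(st["tool_rot"]).as_matrix()
u=-Rm[:,0];c=p-Rm[:,2]*A+u*D
for n,i in(("s",s),("t",t)): print(n,"base",proj(i,c-u*.02925).round(1),"nub",proj(i,c+u*.03225).round(1),"pack spring top",proj(i,np.r_[O,.029+.01+.028]-X*.05).round(1))
E
```

```text
[0.489  0.1043 0.1045] 6.3667 [ 0.3  -0.48 -1.34] pack axes F 0.49 0.28 -1.34 {'tilt': np.float64(34.66), 'xb': np.float64(-12.07), 'zb': np.float64(85.5), 'y': np.float64(-2.2907388725902234), 'nub': (np.float64(28.84), np.float64(134.46)), 'roll': np.float64(-0.05), 'yaw': np.float64(0.08), 'cell': np.float64(2.32), 'cz': np.float64(116.12)}
(array([ 7.8,  5.4, 19.4]), array([-0.003, -0.005,  0.013]))
s base [293.9 189.6] nub [290.2 164.9] pack spring top [293.  206.6]
t base [208.5 213.1] nub [226.6 212.6] pack spring top [200.8 211.3]
```

View pics/d.png

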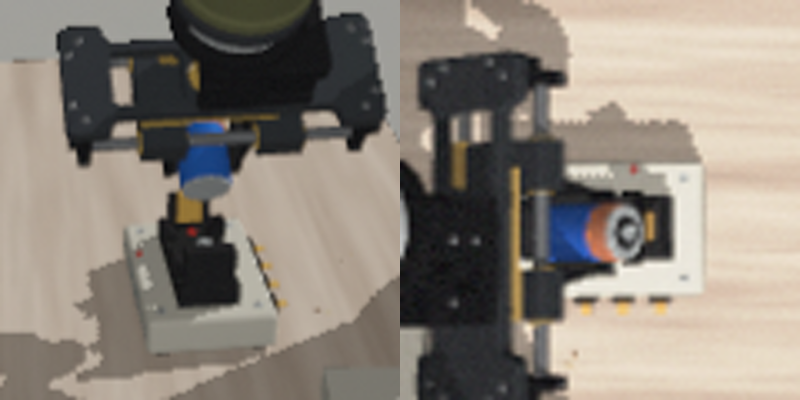

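The top crop shows the nub ring at (628,233), as predicted to within half a pixel. It lies about 3 mm to the -Y side of the holder's centre line (brass at (650,226)). In the side crop the flat end (205,188) hangs over the holder.

```bash
sed -i 's/O=np.array(.*);H=/O=np.array([.4918,.1135]);H=/' plan.py; python3 now.py; python3 - <<'E'
from plan import *
from bench import ctrl
st=ctrl.get_state();print(inc(st["position"],R.from_rotvec(st["tool_rot"]).as_matrix(),*pose(-11,6,35,44)))
E
```

```text
[0.486  0.1079 0.0996] 6.4667 [-1.82  0.61 -2.07] pack axes F -0.66 -1.8 -2.07 {'tilt': np.float64(34.72), 'xb': np.float64(-15.72), 'zb': np.float64(80.57), 'y': np.float64(-5.937783895819528), 'nub': (np.float64(25.14), np.float64(129.57)), 'roll': np.float64(-0.6), 'yaw': np.float64(0.93), 'cell': np.float64(-1.37), 'cz': np.float64(111.2)}
(array([13.5,  6.3, 27.7]), array([-0.003, -0.005,  0.013]))
```

Request:
jog_arm(increments=[{"tx":0,"ty":0,"tz":0,"wx":0,"wy":0,"wz":0,"gripper":0},{"tx":0,"ty":0,"tz":0,"wx":0,"wy":0,"wz":0,"gripper":0},{"tx":0,"ty":0,"tz":0,"wx":0,"wy":0,"wz":0,"gripper":0},{"tx":0,"ty":0,"tz":0,"wx":0,"wy":0,"wz":0,"gripper":0},{"tx":0,"ty":0,"tz":0,"wx":0,"wy":0,"wz":0,"gripper":0}])

```text
time: 6.88
position: [0.4902, 0.1026, 0.1072]
tool_rot: [1.855, 1.9, -0.569]
ft_force: [0.6, 0.7, -0.4]
grip_width: 0.381
grip_force: 29.9
```

```bash
python3 now.py; python3 - <<'E'
from plan import *
from bench import ctrl,vision
for i in range(3):
  vision.get_image("top");st=ctrl.get_state();print(st["position"].round(4),st["ft_force"].round(2))
print(inc(st["position"],R.from_rotvec(st["tool_rot"]).as_matrix(),*pose(-11,6,35,44)))
E
```

```text
[0.4902 0.1026 0.1072] 6.8833 [ 0.64  0.73 -0.45] pack axes F -0.71 0.66 -0.45 {'tilt': np.float64(34.23), 'xb': np.float64(-10.48), 'zb': np.float64(88.28), 'y': np.float64(-1.8639889810227173), 'nub': (np.float64(30.8), np.float64(136.93)), 'roll': np.float64(0.1), 'yaw': np.float64(-0.28), 'cell': np.float64(4.14), 'cz': np.float64(118.79)}
[0.4902 0.1029 0.107 ] [ 0.02 -0.63 -0.7 ]
[0.4901 0.1032 0.1068] [-0.11  0.36 -0.08]
[0.49   0.1034 0.1067] [ 0.37 -0.44 -1.66]
(array([21.1,  2.1, 31. ]), array([-0.   , -0.012, -0.002]))
```

Request:
jog_arm(increments=[{"tx":6,"ty":0.6,"tz":9,"wx":0,"wy":0,"wz":0,"gripper":0},{"tx":13,"ty":1.3,"tz":19,"wx":0,"wy":-0.005,"wz":0,"gripper":0},{"tx":18,"ty":1.7,"tz":26,"wx":0,"wy":-0.01,"wz":0,"gripper":0},{"tx":20,"ty":2,"tz":30,"wx":0,"wy":-0.012,"wz":0,"gripper":0},{"tx":21,"ty":2,"tz":31,"wx":0,"wy":-0.012,"wz":0,"gripper":0}])

```text
time: 7.45
position: [0.4909, 0.1031, 0.067]
tool_rot: [1.842, 1.894, -0.587]
ft_force: [-0.2, 0.5, -2.1]
grip_width: 0.379
grip_force: 29.9
```

```bash
cat > now.py <<'E'
from plan import *
from bench import ctrl,vision
import sys
N=int(sys.argv[1]) if len(sys.argv)>1 else 4
F=[];P=[]
for i in range(N):
    s=ctrl.get_state();F.append(s["ft_force"]);P.append(s["position"])
    if i<N-1: vision.spot_in if 0 else vision.get_image("top")
F=np.array(F).mean(0);p=np.mean(P[-2:],0);Rm=R.from_rotvec(s["tool_rot"]).as_matrix()
print("t",s["time"].__round__(2),"p",p.round(4),"F X,Y,Z",(F@X).round(2),(F@Y).round(2),F[2].round(2),"gw",round(s["grip_width"],3))
w=where(p,Rm);print({k:np.round(v,2).tolist() for k,v in w.items()})
E
python3 now.py 5
```

```text
t 7.65 p [0.4919 0.1036 0.0686] F X,Y,Z -0.16 -0.76 -1.11 gw 0.38
{'tilt': 35.07, 'xb': -11.16, 'zb': 49.45, 'y': -0.18, 'nub': [29.41, 98.7], 'roll': 0.02, 'yaw': -0.07, 'cell': 3.02, 'cz': 80.17}
```

Request:
jog_arm(increments=[{"tx":0.6,"ty":0,"tz":0.8,"wx":0,"wy":0,"wz":0,"gripper":0},{"tx":1.2,"ty":0,"tz":1.7,"wx":0,"wy":0,"wz":0,"gripper":0},{"tx":1.8,"ty":0,"tz":2.6,"wx":0,"wy":0,"wz":0,"gripper":0},{"tx":2.4,"ty":0,"tz":3.4,"wx":0,"wy":0,"wz":0,"gripper":0},{"tx":2.9,"ty":0,"tz":4.1,"wx":0,"wy":0,"wz":0,"gripper":0}])

```text
time: 8.07
position: [0.4918, 0.1036, 0.0636]
tool_rot: [1.844, 1.894, -0.582]
ft_force: [-0.3, 0.2, -0.5]
grip_width: 0.377
grip_force: 29.9
```

```bash
python3 now.py 5
```

```text
t 8.27 p [0.4917 0.1036 0.0636] F X,Y,Z -0.18 -0.03 -1.11 gw 0.381
{'tilt': 35.07, 'xb': -11.16, 'zb': 44.39, 'y': -0.34, 'nub': [29.41, 93.64], 'roll': -0.0, 'yaw': -0.05, 'cell': 3.01, 'cz': 75.11}
```

Request:
jog_arm(increments=[{"tx":0.3,"ty":0,"tz":0.4,"wx":0,"wy":0,"wz":0,"gripper":0},{"tx":0.6,"ty":0,"tz":0.8,"wx":0,"wy":0,"wz":0,"gripper":0},{"tx":0.9,"ty":0,"tz":1.2,"wx":0,"wy":0,"wz":0,"gripper":0},{"tx":0.9,"ty":0,"tz":1.2,"wx":0,"wy":0,"wz":0,"gripper":0},{"tx":0.9,"ty":0,"tz":1.2,"wx":0,"wy":0,"wz":0,"gripper":0}])

```text
time: 8.68
position: [0.4917, 0.1037, 0.0621]
tool_rot: [1.844, 1.894, -0.582]
ft_force: [-0.0, 0.4, -1.1]
grip_width: 0.385
grip_force: 29.9
```

Request:
jog_arm(increments=[{"tx":0.3,"ty":0,"tz":0.4,"wx":0,"wy":0,"wz":0,"gripper":0},{"tx":0.6,"ty":0,"tz":0.8,"wx":0,"wy":0,"wz":0,"gripper":0},{"tx":0.9,"ty":0,"tz":1.2,"wx":0,"wy":0,"wz":0,"gripper":0},{"tx":0.9,"ty":0,"tz":1.2,"wx":0,"wy":0,"wz":0,"gripper":0},{"tx":0.9,"ty":0,"tz":1.2,"wx":0,"wy":0,"wz":0,"gripper":0}])

```text
time: 9.1
position: [0.4919, 0.1035, 0.0611]
tool_rot: [1.843, 1.893, -0.583]
ft_force: [-0.6, -1.0, 3.9]
grip_width: 0.384
grip_force: 29.9
```

```bash
python3 now.py 4
```

```text
t 9.25 p [0.4919 0.1035 0.061 ] F X,Y,Z 0.1 -0.73 4.23 gw 0.382
{'tilt': 35.09, 'xb': -11.08, 'zb': 41.86, 'y': -0.19, 'nub': [29.47, 91.12], 'roll': 0.02, 'yaw': -0.07, 'cell': 3.08, 'cz': 72.58}
```

Request:
jog_arm(increments=[{"tx":-1.2,"ty":0,"tz":-1.6,"wx":0,"wy":0,"wz":0,"gripper":0},{"tx":-3.2,"ty":0,"tz":-0.1,"wx":0,"wy":0,"wz":0,"gripper":0},{"tx":-5,"ty":0,"tz":1.1,"wx":0,"wy":0,"wz":0,"gripper":0},{"tx":-6.1,"ty":0,"tz":1.8,"wx":0,"wy":0,"wz":0,"gripper":0},{"tx":-6.1,"ty":0,"tz":1.8,"wx":0,"wy":0,"wz":0,"gripper":0}])

```text
time: 9.67
position: [0.4921, 0.0995, 0.0624]
tool_rot: [1.844, 1.897, -0.578]
ft_force: [-1.3, 4.0, 0.8]
grip_width: 0.379
grip_force: 29.9
```

Request:
jog_arm(increments=[{"tx":0.3,"ty":0,"tz":0.4,"wx":0,"wy":0,"wz":0,"gripper":0},{"tx":0.6,"ty":0,"tz":0.8,"wx":0,"wy":0,"wz":0,"gripper":0},{"tx":0.9,"ty":0,"tz":1.3,"wx":0,"wy":0,"wz":0,"gripper":0},{"tx":1.1,"ty":0,"tz":1.6,"wx":0,"wy":0,"wz":0,"gripper":0},{"tx":1.1,"ty":0,"tz":1.6,"wx":0,"wy":0,"wz":0,"gripper":0}])

```text
time: 10.08
position: [0.4922, 0.0994, 0.0616]
tool_rot: [1.843, 1.895, -0.58]
ft_force: [-2.1, 6.5, 7.9]
grip_width: 0.38
grip_force: 30.0
```

```bash
python3 now.py 4
```

```text
t 10.23 p [0.4922 0.0994 0.0616] F X,Y,Z -6.73 -2.14 8.02 gw 0.379
{'tilt': 34.98, 'xb': -6.99, 'zb': 42.5, 'y': 0.01, 'nub': [33.66, 91.69], 'roll': 0.05, 'yaw': -0.01, 'cell': 7.23, 'cz': 73.2}
```

Contact signature: floor touch gave f ≈ 42.7 mm; the second probe touched the brass lip, which gives the same value. At the final push-back the fingers would be tight against the spring-side saddle, so I'll regrasp 5 mm nearer the nub on open worktop.

```bash
python3 - <<'E'
from plan import *
from bench import ctrl
s=ctrl.get_state();p=s["position"];Rm=R.from_rotvec(s["tool_rot"]).as_matrix()
p1=p+[0,.005,.045]; print(inc(p,Rm,p1,Rm))
_,R0=pose(0,0,0,40)
p2=np.array([.495,-.04,.10]);print(inc(p1,Rm,p2,R0)); print(np.linalg.norm(p2-p1))
E
```

```text
(array([-21.7,   0.2, -39.7]), array([0., 0., 0.]))
(array([-114.5,   -1.3,   88.2]), array([0.001, 0.61 , 0.   ]))
0.14457494532124396
```

Request:
jog_arm(increments=[{"tx":-2.5,"ty":0,"tz":-5,"wx":0,"wy":0,"wz":0,"gripper":0},{"tx":-7,"ty":0,"tz":-13,"wx":0,"wy":0,"wz":0,"gripper":0},{"tx":-14,"ty":0,"tz":-25,"wx":0,"wy":0,"wz":0,"gripper":0},{"tx":-19,"ty":0,"tz":-35,"wx":0,"wy":0,"wz":0,"gripper":0},{"tx":-21.7,"ty":0,"tz":-39.7,"wx":0,"wy":0,"wz":0,"gripper":0}])

```text
time: 10.65
position: [0.4925, 0.1026, 0.1073]
tool_rot: [1.845, 1.893, -0.58]
ft_force: [0.3, -0.1, -2.4]
grip_width: 0.381
grip_force: 29.9
```

Request:
jog_arm(increments=[{"tx":-18,"ty":0,"tz":13,"wx":0,"wy":0.11,"wz":0,"gripper":0},{"tx":-46,"ty":0,"tz":35,"wx":0,"wy":0.23,"wz":0,"gripper":0},{"tx":-76,"ty":-1,"tz":58,"wx":0,"wy":0.36,"wz":0,"gripper":0},{"tx":-102,"ty":-1,"tz":78,"wx":0,"wy":0.49,"wz":0,"gripper":0},{"tx":-114.5,"ty":-1.3,"tz":88,"wx":0,"wy":0.61,"wz":0,"gripper":0}])

```text
time: 11.07
position: [0.4937, -0.0433, 0.1007]
tool_rot: [2.178, 2.23, -0.033]
ft_force: [-0.4, -0.2, -2.2]
grip_width: 0.377
grip_force: 29.9
```

```bash
python3 now.py 6
```

```text
t 11.32 p [ 0.4935 -0.0407  0.0993] F X,Y,Z 0.97 -0.37 -1.24 gw 0.379
{'tilt': 2.11, 'xb': 126.04, 'zb': 94.7, 'y': -2.58, 'nub': [186.88, 113.95], 'roll': -0.19, 'yaw': -0.12, 'cell': 154.65, 'cz': 112.76}
```

Request:
jog_arm(increments=[{"tx":0,"ty":0,"tz":20,"wx":0,"wy":0.036,"wz":0,"gripper":0},{"tx":0,"ty":0,"tz":48,"wx":0,"wy":0.036,"wz":0,"gripper":0},{"tx":0,"ty":0,"tz":72,"wx":0,"wy":0.036,"wz":0,"gripper":0},{"tx":0,"ty":0,"tz":85,"wx":0,"wy":0.036,"wz":0,"gripper":0},{"tx":0,"ty":0,"tz":88,"wx":0,"wy":0.036,"wz":0,"gripper":0}])

```text
time: 11.73
position: [0.4912, -0.0401, 0.0082]
tool_rot: [-2.182, -2.253, 0.012]
ft_force: [-0.9, 1.9, -0.5]
grip_width: 0.375
grip_force: 29.9
```

```bash
python3 now.py 5
```

```text
t 11.93 p [ 0.4944 -0.0411  0.0117] F X,Y,Z -0.21 -0.25 -0.6 gw 0.376
{'tilt': 0.04, 'xb': 126.42, 'zb': 8.1, 'y': -1.66, 'nub': [187.9, 25.14], 'roll': -0.09, 'yaw': 0.08, 'cell': 155.65, 'cz': 25.12}
```

Request:
jog_arm(increments=[{"tx":0,"ty":0,"tz":2,"wx":0,"wy":0,"wz":0,"gripper":0},{"tx":0,"ty":0,"tz":4,"wx":0,"wy":0,"wz":0,"gripper":0},{"tx":0,"ty":0,"tz":6,"wx":0,"wy":0,"wz":0,"gripper":0},{"tx":0,"ty":0,"tz":7.3,"wx":0,"wy":0,"wz":0,"gripper":0},{"tx":0,"ty":0,"tz":7.7,"wx":0,"wy":0,"wz":0,"gripper":0}])

```text
time: 12.35
position: [0.4938, -0.0424, 0.0035]
tool_rot: [-2.19, -2.25, 0.004]
ft_force: [-0.2, -0.0, 2.4]
grip_width: 0.379
grip_force: 29.9
```

Request:
jog_arm(increments=[{"tx":0,"ty":0,"tz":0,"wx":0,"wy":0,"wz":0,"gripper":0.39},{"tx":0,"ty":0,"tz":0,"wx":0,"wy":0,"wz":0,"gripper":0.42},{"tx":0,"ty":0,"tz":0,"wx":0,"wy":0,"wz":0,"gripper":0.46},{"tx":0,"ty":0,"tz":0,"wx":0,"wy":0,"wz":0,"gripper":0.5},{"tx":0,"ty":0,"tz":0,"wx":0,"wy":0,"wz":0,"gripper":0.5}])

```text
time: 12.77
position: [0.494, -0.0424, 0.0037]
tool_rot: [-2.19, -2.25, 0.003]
ft_force: [-0.5, -0.9, -0.5]
grip_width: 0.484
grip_force: 0.0
```

Request:
jog_arm(increments=[{"tx":-1,"ty":0,"tz":-0.3,"wx":0,"wy":0,"wz":0,"gripper":0.5},{"tx":-3,"ty":0,"tz":-1,"wx":0,"wy":0,"wz":0,"gripper":0.5},{"tx":-4.5,"ty":0,"tz":-1,"wx":0,"wy":0,"wz":0,"gripper":0.5},{"tx":-5,"ty":0,"tz":-1,"wx":0,"wy":0,"wz":0,"gripper":0.5},{"tx":-5,"ty":0,"tz":-1,"wx":0,"wy":0,"wz":0,"gripper":0.5}])

```text
time: 13.18
position: [0.494, -0.0478, 0.0046]
tool_rot: [-2.191, -2.25, 0.004]
ft_force: [-0.7, -0.5, 0.5]
grip_width: 0.5
grip_force: 0.0
```

Request:
jog_arm(increments=[{"tx":0,"ty":0,"tz":0,"wx":0,"wy":0,"wz":0,"gripper":0.45},{"tx":0,"ty":0,"tz":0,"wx":0,"wy":0,"wz":0,"gripper":0.4},{"tx":0,"ty":0,"tz":0,"wx":0,"wy":0,"wz":0,"gripper":0.2},{"tx":0,"ty":0,"tz":0,"wx":0,"wy":0,"wz":0,"gripper":0},{"tx":0,"ty":0,"tz":0,"wx":0,"wy":0,"wz":0,"gripper":0}], grip_force=45)

```text
time: 13.6
position: [0.494, -0.0473, 0.0046]
tool_rot: [-2.19, -2.25, 0.004]
ft_force: [0.7, -0.2, -0.4]
grip_width: 0.378
grip_force: 45.0
```

```bash
python3 now.py 4
```

```text
t 13.75 p [ 0.4939 -0.0474  0.0046] F X,Y,Z 0.2 0.04 -0.57 gw 0.381
{'tilt': 0.03, 'xb': 132.6, 'zb': 0.95, 'y': -2.31, 'nub': [194.1, 17.98], 'roll': -0.16, 'yaw': -0.05, 'cell': 161.85, 'cz': 17.97}
```

```bash
sed -i 's/^A=.0134;D=.001/A=.0124;D=-.004/' plan.py; python3 - <<'E'
from plan import *
from bench import ctrl
s=ctrl.get_state();p=s["position"];Rm=R.from_rotvec(s["tool_rot"]).as_matrix()
p1=p+[0,0,.11];a=inc(p,Rm,p1,Rm);p2,R2=pose(-14,45,35,42.7);p3,R3=pose(-14,5,35,42.7)
print(a,inc(p1,Rm,p2,R2),inc(p2,R2,p3,R3),p1,p2,p3)
E
```

```text
(array([-1.0e-01, -3.0e-01, -1.1e+02]), array([0., 0., 0.])) (array([150.3,   2.3,   3.9]), array([-0.003, -0.61 ,  0.   ])) (array([22.9,  0. , 32.8]), array([0., 0., 0.])) [ 0.4939257  -0.04736035  0.11456427] [0.49209592 0.10290578 0.11053952] [0.49209592 0.10290578 0.07053952]
```

Request:
jog_arm(increments=[{"tx":0,"ty":0,"tz":-15,"wx":0,"wy":0,"wz":0,"gripper":0},{"tx":0,"ty":0,"tz":-45,"wx":0,"wy":0,"wz":0,"gripper":0},{"tx":0,"ty":0,"tz":-80,"wx":0,"wy":0,"wz":0,"gripper":0},{"tx":0,"ty":0,"tz":-102,"wx":0,"wy":0,"wz":0,"gripper":0},{"tx":0,"ty":0,"tz":-110,"wx":0,"wy":0,"wz":0,"gripper":0}])

```text
time: 14.17
position: [0.4965, -0.0475, 0.118]
tool_rot: [2.19, 2.25, 0.004]
ft_force: [1.4, 0.4, -1.6]
grip_width: 0.381
grip_force: 45.0
```

Request:
jog_arm(increments=[{"tx":28,"ty":0,"tz":0,"wx":0,"wy":-0.12,"wz":0,"gripper":0},{"tx":65,"ty":1,"tz":1,"wx":0,"wy":-0.24,"wz":0,"gripper":0},{"tx":103,"ty":2,"tz":2,"wx":0,"wy":-0.36,"wz":0,"gripper":0},{"tx":135,"ty":2.3,"tz":3,"wx":0,"wy":-0.49,"wz":0,"gripper":0},{"tx":150.3,"ty":2.3,"tz":4,"wx":-0.003,"wy":-0.61,"wz":0,"gripper":0}])

```text
time: 14.58
position: [0.4924, 0.1104, 0.11]
tool_rot: [1.859, 1.924, -0.544]
ft_force: [0.3, 0.4, -2.4]
grip_width: 0.381
grip_force: 45.0
```

```bash
python3 now.py 8; python3 - <<'E'
from plan import *
from bench import ctrl,vision
t=vision.get_image("top");s=vision.get_image("side");st=ctrl.get_state();p=st["position"];Rm=R.from_rotvec(st["tool_rot"]).as_matrix()
u=-Rm[:,0];c=p-Rm[:,2]*A+u*D
for n,i in(("s",s),("t",t)): print(n,"base",proj(i,c-u*.02925).round(1),"nub",proj(i,c+u*.03225).round(1))
print(inc(p,Rm,*pose(-14,5,35,42.7)))
a=cv2.resize(s["color"][140:220,250:330],(400,400),interpolation=2);b=cv2.resize(t["color"][180:240,195:255],(400,400),interpolation=2)
cv2.imwrite("pics/e.png",np.hstack([a,b]))
E
```

```text
t 14.93 p [0.4924 0.1008 0.1103] F X,Y,Z -0.51 -0.23 -1.7 gw 0.379
{'tilt': 32.83, 'xb': -12.74, 'zb': 88.45, 'y': 0.3, 'nub': [29.73, 136.08], 'roll': -0.03, 'yaw': -0.22, 'cell': 2.63, 'cz': 118.59}
s base [290.5 185.4] nub [287.2 161.2]
t base [209.4 210.4] nub [228.2 210.2]
(array([23.7, -0.6, 33. ]), array([-0.002, -0.039, -0.004]))
```

View pics/e.png

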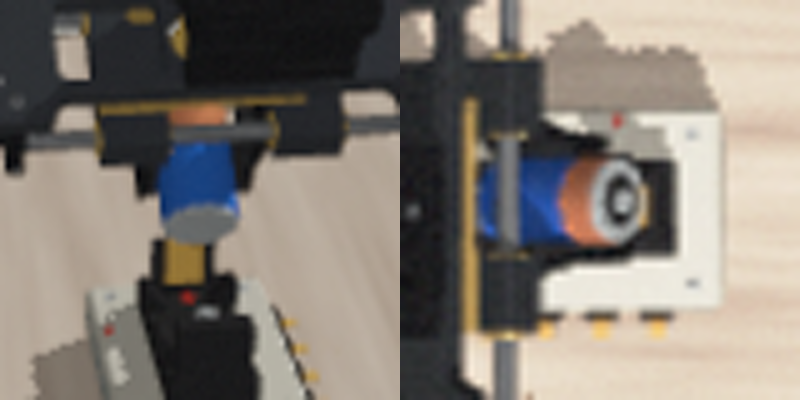

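The top crop has the nub at (622,200), the side crop the flat end at (200,225). Both match the prediction to half a pixel, and the cell is in line with the holder (brass at row ~205).

Request:
jog_arm(increments=[{"tx":5,"ty":0,"tz":6,"wx":0,"wy":-0.01,"wz":0,"gripper":0},{"tx":12,"ty":-0.3,"tz":16,"wx":0,"wy":-0.02,"wz":0,"gripper":0},{"tx":18,"ty":-0.6,"tz":25,"wx":0,"wy":-0.03,"wz":0,"gripper":0},{"tx":22,"ty":-0.6,"tz":31,"wx":0,"wy":-0.039,"wz":-0.004,"gripper":0},{"tx":23.7,"ty":-0.6,"tz":33,"wx":-0.002,"wy":-0.039,"wz":-0.004,"gripper":0}])

```text
time: 15.45
position: [0.4907, 0.1038, 0.0684]
tool_rot: [1.835, 1.898, -0.589]
ft_force: [-0.0, -2.1, 2.4]
grip_width: 0.377
grip_force: 44.9
```

```bash
python3 now.py 6; cat > go.py <<'E'
from plan import *
from bench import ctrl
import sys
a=[float(v) for v in sys.argv[1:]]   # triples xb h th
s=ctrl.get_state();p=s["position"];Rm=R.from_rotvec(s["tool_rot"]).as_matrix()
for i in range(0,len(a),3):
    d,r=inc(p,Rm,*pose(a[i],a[i+1],a[i+2],42.7));print(a[i:i+3],d.tolist(),r.tolist())
E
python3 go.py -15 1.5 35 -18 1.5 35 -19.3 1.5 35
```

```text
t 15.7 p [0.4917 0.1045 0.0699] F X,Y,Z 1.86 -0.4 -0.48 gw 0.372
{'tilt': 35.08, 'xb': -15.59, 'zb': 47.03, 'y': -0.35, 'nub': [24.96, 96.29], 'roll': -0.07, 'yaw': 0.25, 'cell': -1.43, 'cz': 77.75}
[-15.0, 1.5, 35.0] [1.1, 0.3, 2.8] [0.001, 0.001, 0.004]
[-18.0, 1.5, 35.0] [3.6, 0.3, 1.1] [0.001, 0.001, 0.004]
[-19.3, 1.5, 35.0] [4.7, 0.3, 0.3] [0.001, 0.001, 0.004]
```

Request:
jog_arm(increments=[{"tx":1,"ty":0,"tz":0,"wx":0,"wy":0,"wz":0,"gripper":0},{"tx":2,"ty":0.2,"tz":0,"wx":0,"wy":0,"wz":0,"gripper":0},{"tx":3,"ty":0.3,"tz":0,"wx":0,"wy":0,"wz":0,"gripper":0},{"tx":4,"ty":0.3,"tz":0,"wx":0,"wy":0,"wz":0,"gripper":0},{"tx":4.8,"ty":0.3,"tz":0,"wx":0,"wy":0,"wz":0,"gripper":0}])

```text
time: 16.12
position: [0.4924, 0.1078, 0.0684]
tool_rot: [1.838, 1.896, -0.583]
ft_force: [-0.4, -4.4, 4.8]
grip_width: 0.378
grip_force: 44.9
```

```bash
python3 now.py 5; python3 go.py -21.9 1.8 30 -24.3 1.8 25 -26.3 1.8 20 -28.3 1.8 15 -30.3 1.8 10
```

```text
t 16.32 p [0.4926 0.108  0.0681] F X,Y,Z 4.62 -0.78 5.14 gw 0.378
{'tilt': 35.15, 'xb': -18.97, 'zb': 45.21, 'y': 0.56, 'nub': [21.52, 94.51], 'roll': -0.01, 'yaw': 0.2, 'cell': -4.84, 'cz': 75.95}
[-21.9, 1.8, 30.0] [2.5, -0.6, 1.9] [0.002, 0.09, 0.003]
[-24.3, 1.8, 25.0] [4.4, -0.6, 3.4] [0.001, 0.177, 0.003]
[-26.3, 1.8, 20.0] [6.3, -0.6, 5.2] [0.001, 0.264, 0.003]
[-28.3, 1.8, 15.0] [8.5, -0.6, 6.9] [0.001, 0.352, 0.003]
[-30.3, 1.8, 10.0] [10.8, -0.6, 8.6] [0.001, 0.439, 0.003]
```

Request:
jog_arm(increments=[{"tx":1.1,"ty":-0.2,"tz":0.5,"wx":0,"wy":0.04,"wz":0,"gripper":0},{"tx":2.2,"ty":-0.4,"tz":1.2,"wx":0,"wy":0.085,"wz":0.003,"gripper":0},{"tx":3.2,"ty":-0.6,"tz":2,"wx":0,"wy":0.13,"wz":0.003,"gripper":0},{"tx":4.2,"ty":-0.6,"tz":2.9,"wx":0,"wy":0.177,"wz":0.003,"gripper":0},{"tx":4.2,"ty":-0.6,"tz":2.9,"wx":0,"wy":0.177,"wz":0.003,"gripper":0}])

```text
time: 16.73
position: [0.4923, 0.1081, 0.0632]
tool_rot: [1.954, 2.003, -0.427]
ft_force: [1.1, -4.7, 0.3]
grip_width: 0.378
grip_force: 45.0
```

```bash
python3 now.py 5; python3 go.py -26.3 2 20 -28.3 2 15 -30.3 2 10
```

```text
t 16.93 p [0.4924 0.1093 0.063 ] F X,Y,Z 5.14 1.02 1.96 gw 0.377
{'tilt': 24.99, 'xb': -23.98, 'zb': 44.8, 'y': 0.42, 'nub': [24.58, 86.19], 'roll': 0.13, 'yaw': -0.02, 'cell': -4.65, 'cz': 72.56}
[-26.3, 2.0, 20.0] [1.8, -0.5, 2.0] [0.002, 0.087, -0.0]
[-28.3, 2.0, 15.0] [3.6, -0.5, 4.1] [0.002, 0.174, -0.0]
[-30.3, 2.0, 10.0] [5.7, -0.5, 6.2] [0.002, 0.262, -0.0]
```

Request:
jog_arm(increments=[{"tx":0.9,"ty":-0.1,"tz":0.9,"wx":0,"wy":0.04,"wz":0,"gripper":0},{"tx":1.9,"ty":-0.3,"tz":1.9,"wx":0,"wy":0.087,"wz":0,"gripper":0},{"tx":2.9,"ty":-0.4,"tz":3,"wx":0,"wy":0.13,"wz":0,"gripper":0},{"tx":3.8,"ty":-0.4,"tz":4,"wx":0,"wy":0.174,"wz":0,"gripper":0},{"tx":3.8,"ty":-0.4,"tz":4,"wx":0,"wy":0.174,"wz":0,"gripper":0}])

```text
time: 17.35
position: [0.4916, 0.1094, 0.0575]
tool_rot: [2.054, 2.106, -0.267]
ft_force: [0.5, -4.9, 1.4]
grip_width: 0.379
grip_force: 45.0
```

```bash
python3 now.py 5; python3 go.py -30.5 2 10 -32.2 2 5 -33.7 2 0
```

```text
t 17.55 p [0.4917 0.1107 0.0575] F X,Y,Z 5.55 0.68 1.47 gw 0.375
{'tilt': 15.05, 'xb': -28.11, 'zb': 44.43, 'y': -0.22, 'nub': [26.86, 76.82], 'roll': 0.1, 'yaw': -0.01, 'cell': -4.28, 'cz': 68.44}
[-30.5, 2.0, 10.0] [1.9, 0.2, 2.1] [0.002, 0.088, -0.0]
[-32.2, 2.0, 5.0] [3.5, 0.2, 4.6] [0.002, 0.175, 0.0]
[-33.7, 2.0, 0.0] [5.2, 0.2, 7.1] [0.002, 0.263, 0.0]
```

Request:
jog_arm(increments=[{"tx":1,"ty":0.1,"tz":1,"wx":0,"wy":0.044,"wz":0,"gripper":0},{"tx":2.2,"ty":0.2,"tz":2.1,"wx":0,"wy":0.088,"wz":0,"gripper":0},{"tx":3.1,"ty":0.2,"tz":3.4,"wx":0.002,"wy":0.13,"wz":0,"gripper":0},{"tx":4,"ty":0.2,"tz":4.5,"wx":0.002,"wy":0.175,"wz":0,"gripper":0},{"tx":4,"ty":0.2,"tz":4.5,"wx":0.002,"wy":0.175,"wz":0,"gripper":0}])

```text
time: 17.97
position: [0.4916, 0.1121, 0.0516]
tool_rot: [2.15, 2.204, -0.093]
ft_force: [0.2, -6.3, -0.7]
grip_width: 0.379
grip_force: 44.9
```

```bash
python3 now.py 6; python3 go.py -34.2 2 0 -34.2 1 0
```

```text
t 18.22 p [0.4916 0.1131 0.0517] F X,Y,Z 6.92 0.14 -0.19 gw 0.377
{'tilt': 5.07, 'xb': -32.28, 'zb': 44.16, 'y': -0.2, 'nub': [27.47, 66.52], 'roll': -0.04, 'yaw': 0.01, 'cell': -4.65, 'cz': 63.67}
[-34.2, 2.0, 0.0] [1.5, 0.2, 2.2] [-0.001, 0.088, 0.0]
[-34.2, 1.0, 0.0] [1.6, 0.2, 3.2] [-0.001, 0.088, 0.0]
```

Request:
jog_arm(increments=[{"tx":0.8,"ty":0.1,"tz":0.7,"wx":0,"wy":0.03,"wz":0,"gripper":0},{"tx":1.2,"ty":0.2,"tz":1.4,"wx":0,"wy":0.06,"wz":0,"gripper":0},{"tx":1.6,"ty":0.2,"tz":2.4,"wx":0,"wy":0.088,"wz":0,"gripper":0},{"tx":1.6,"ty":0.2,"tz":2.6,"wx":0,"wy":0.088,"wz":0,"gripper":0},{"tx":1.6,"ty":0.2,"tz":2.6,"wx":0,"wy":0.088,"wz":0,"gripper":0}])

```text
time: 18.63
position: [0.4916, 0.1139, 0.0487]
tool_rot: [-2.191, -2.251, 0.002]
ft_force: [0.3, -7.1, -0.1]
grip_width: 0.377
grip_force: 44.9
```

```bash
python3 now.py 5
```

```text
t 18.83 p [0.4916 0.1144 0.0488] F X,Y,Z 7.16 -0.04 -0.16 gw 0.378
{'tilt': 0.05, 'xb': -34.11, 'zb': 44.14, 'y': -0.14, 'nub': [27.38, 61.19], 'roll': -0.06, 'yaw': 0.01, 'cell': -4.87, 'cz': 61.16}
```

Request:
jog_arm(increments=[{"tx":0,"ty":0,"tz":0.3,"wx":0,"wy":0,"wz":0,"gripper":0},{"tx":0,"ty":0,"tz":0.6,"wx":0,"wy":0,"wz":0,"gripper":0},{"tx":0,"ty":0,"tz":1,"wx":0,"wy":0,"wz":0,"gripper":0},{"tx":0,"ty":0,"tz":1,"wx":0,"wy":0,"wz":0,"gripper":0},{"tx":0,"ty":0,"tz":1,"wx":0,"wy":0,"wz":0,"gripper":0}])

```text
time: 19.25
position: [0.4917, 0.1146, 0.0481]
tool_rot: [-2.19, -2.253, 0.001]
ft_force: [-0.8, -7.1, 2.2]
grip_width: 0.376
grip_force: 44.9
```

```bash
python3 now.py 4
```

```text
t 19.4 p [0.4917 0.1146 0.0481] F X,Y,Z 7.16 -1.11 1.82 gw 0.378
{'tilt': 0.03, 'xb': -34.31, 'zb': 43.46, 'y': -0.02, 'nub': [27.18, 60.49], 'roll': -0.04, 'yaw': 0.02, 'cell': -5.07, 'cz': 60.47}
```

Request:
jog_arm(increments=[{"tx":0,"ty":-0.4,"tz":0,"wx":0,"wy":0,"wz":0,"gripper":0},{"tx":0,"ty":-0.8,"tz":0,"wx":0,"wy":0,"wz":0,"gripper":0},{"tx":0,"ty":-0.8,"tz":0.3,"wx":0,"wy":0,"wz":0,"gripper":0},{"tx":0,"ty":-0.8,"tz":0.6,"wx":0,"wy":0,"wz":0,"gripper":0},{"tx":0,"ty":-0.8,"tz":0.6,"wx":0,"wy":0,"wz":0,"gripper":0}])

```text
time: 19.82
position: [0.4917, 0.1147, 0.0479]
tool_rot: [2.189, 2.252, 0.001]
ft_force: [0.5, -7.4, 2.9]
grip_width: 0.378
grip_force: 45.0
```

```bash
python3 now.py 5
```

```text
t 20.02 p [0.4916 0.1146 0.0478] F X,Y,Z 7.17 -0.3 2.38 gw 0.377
{'tilt': 0.01, 'xb': -34.4, 'zb': 43.23, 'y': -0.13, 'nub': [27.1, 60.25], 'roll': 0.04, 'yaw': 0.01, 'cell': -5.15, 'cz': 60.24}
```

Request:
jog_arm(increments=[{"tx":0,"ty":0,"tz":0.4,"wx":0,"wy":0,"wz":0,"gripper":0},{"tx":0,"ty":0,"tz":0.7,"wx":0,"wy":0,"wz":0,"gripper":0},{"tx":0,"ty":0,"tz":0.7,"wx":0,"wy":0,"wz":0,"gripper":0},{"tx":0,"ty":0,"tz":0.7,"wx":0,"wy":0,"wz":0,"gripper":0},{"tx":0,"ty":0,"tz":0.7,"wx":0,"wy":0,"wz":0,"gripper":0}])

```text
time: 20.43
position: [0.4917, 0.1147, 0.0477]
tool_rot: [2.19, 2.252, 0.001]
ft_force: [-2.5, -7.1, 6.7]
grip_width: 0.375
grip_force: 45.0
```

```bash
python3 now.py 4
```

```text
t 20.58 p [0.4917 0.1147 0.0477] F X,Y,Z 7.17 -1.95 6.5 gw 0.374
{'tilt': -0.0, 'xb': -34.48, 'zb': 43.11, 'y': -0.08, 'nub': [27.02, 60.11], 'roll': 0.03, 'yaw': 0.02, 'cell': -5.23, 'cz': 60.11}
```

Request:
jog_arm(increments=[{"tx":0,"ty":0,"tz":0,"wx":0,"wy":0,"wz":0,"gripper":0.39},{"tx":0,"ty":0,"tz":0,"wx":0,"wy":0,"wz":0,"gripper":0.42},{"tx":0,"ty":0,"tz":-0.5,"wx":0,"wy":0,"wz":0,"gripper":0.46},{"tx":0,"ty":0,"tz":-1,"wx":0,"wy":0,"wz":0,"gripper":0.52},{"tx":0,"ty":0,"tz":-1,"wx":0,"wy":0,"wz":0,"gripper":0.55}])

```text
time: 21.0
position: [0.4904, 0.1174, 0.0478]
tool_rot: [-2.186, -2.253, -0.002]
ft_force: [-0.5, 1.4, 0.3]
grip_width: 0.512
grip_force: 0.0
```

```bash
python3 now.py 4
```

```text
t 21.15 p [0.4903 0.117  0.0477] F X,Y,Z -0.42 0.09 0.31 gw 0.541
{'tilt': -0.13, 'xb': -36.76, 'zb': 43.17, 'y': -1.36, 'nub': [24.78, 60.03], 'roll': -0.09, 'yaw': 0.1, 'cell': -7.47, 'cz': 60.1}
```

Request:
jog_arm(increments=[{"tx":0,"ty":1,"tz":-4,"wx":0,"wy":0,"wz":0,"gripper":0.6},{"tx":0,"ty":1,"tz":-12,"wx":0,"wy":0,"wz":0,"gripper":0.6},{"tx":0,"ty":1,"tz":-28,"wx":0,"wy":0,"wz":0,"gripper":0.6},{"tx":0,"ty":1,"tz":-60,"wx":0,"wy":0,"wz":0,"gripper":0.6},{"tx":0,"ty":1,"tz":-95,"wx":0,"wy":0,"wz":0,"gripper":0.6}])

```text
time: 21.57
position: [0.4903, 0.1158, 0.1431]
tool_rot: [-2.187, -2.251, 0.004]
ft_force: [1.0, 0.8, 0.8]
grip_width: 0.596
grip_force: 0.0
```

Request:
jog_arm(increments=[{"tx":35,"ty":0,"tz":-5,"wx":0,"wy":0,"wz":0,"gripper":0.6},{"tx":72,"ty":0,"tz":-10,"wx":0,"wy":0,"wz":0,"gripper":0.6},{"tx":108,"ty":0,"tz":-15,"wx":0,"wy":0,"wz":0,"gripper":0.6},{"tx":135,"ty":0,"tz":-20,"wx":0,"wy":0,"wz":0,"gripper":0.6},{"tx":150,"ty":0,"tz":-20,"wx":0,"wy":0,"wz":0,"gripper":0.6}])

```text
time: 21.98
position: [0.4868, 0.271, 0.1649]
tool_rot: [-2.181, -2.256, -0.006]
ft_force: [0.8, -0.1, -0.2]
grip_width: 0.601
grip_force: 0.0
```

```bash
python3 - <<'E'
from plan import *
from bench import ctrl,vision
t=vision.get_image("top");s=vision.get_image("side");f=.0427+.017
for n,i in(("s",s),("t",t)): print(n,"base/nub if home",proj(i,np.r_[O,f]-X*.02925).round(1),proj(i,np.r_[O,f]+X*.03225).round(1),"can top corners",[proj(i,np.r_[O,f+.012]+X*a+Y*b).round(1).tolist() for a in(-.0292,.0292) for b in(-.012,.012)])
a=cv2.resize(s["color"][160:240,255:335],(400,400),interpolation=2);b=cv2.resize(t["color"][180:240,195:255],(400,400),interpolation=2)
cv2.imwrite("pics/f.png",np.hstack([a,b]));print(ctrl.get_state()["time"],ctrl.get_state()["ft_force"])
bl,co=cellmask(t,(195,180,255,240));print([(np.nonzero(m)[1].min(),np.nonzero(m)[1].max(),np.nonzero(m)[0].mean()) for m in(bl,co)])
E
```

```text
s base/nub if home [290.9 204.5] [286.5 190.9] can top corners [[296.5, 199.5], [285.6, 200.1], [292.0, 186.7], [281.7, 187.3]]
t base/nub if home [208.7 211. ] [231. 211.] can top corners [[208.1, 215.3], [208.2, 206.5], [229.6, 215.3], [229.7, 206.5]]
22.0833 [ 0.64622889 -0.82189214 -0.91668514]
[(np.int64(209), np.int64(223), np.float64(210.3859649122807)), (np.int64(224), np.int64(228), np.float64(209.8))]
```

View pics/f.png

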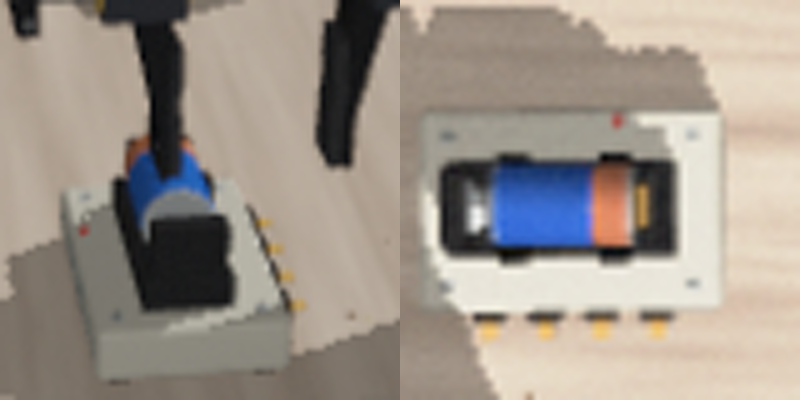

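The side crop shows the cell lying behind the spring housing, with its flat end at (180,205). In the top crop the can spans columns 490–635 with the brass lip over the nub at (643,205). That is the predicted home position to half a pixel, and the gripper is clear. I'll hand in.

```bash
python3 -c "
from bench import ctrl
print(ctrl.close_job())"
```

```text
the job is handed in; nothing more can be done
None
```

The blue D cell is in the holder with its flat end on the spring and its nub under the brass lip, and I've handed the job in at about 22 s. Forces I read on the holder peaked around 10 N, the highest when the cell briefly touched the brass lip while I was feeling for the floor. Seating was judged from the floor contact and the pictures, not from a separate press on the nub end.

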